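# Turn round a batch of tubes for the marking laser

### The arm

A 6-joint arm with a two-finger parallel gripper is mounted at the origin on a cart in front of the work surface, level with it; the furniture and walls round the work are solid. World frame = base frame: x ahead of the robot, y to its left, z up, the work surface at z = 0. Lengths are in m, angles in rad, forces in N, time in s.
With the tool pointing down it reaches from about 0.275 to 0.875 m from the base axis. Payload 12.5 kg.
Tool frame: the origin (TCP) lies on the centre line of the jaws, within the pads' length; the fingertips stand r.finger_overhang ahead of it and the grasp point (between the pads) lies 3 mm ahead of it (r.finger_overhang is the distance from the TCP to the fingertips, in m); z points along the fingers, y is the direction in which the jaws open and shut (so a half turn about z gives the same grasp; the last joint's range is limited). The gripper opens to 85 mm and grips with 20 to 120 N. Pads are 22 mm wide; open, the fingers measure 114 mm over their backs; the gripper's body (76 mm by 85 mm) begins 54 mm behind the grasp point. The pads swing forward as they close: fully open they stand 13 mm farther back than shut.
Start: joints at [1.191, 0.351, 1.652, -0, 1.139, -0.085], TCP at [0.16, 0.526, 0.253] pointing down, gripper open.
Joint ranges: [-2.75, 2.75], [-0.79, 2.1], [0.01, 2.65], [-1.57, 4.71], [0.07, 3.14], [-2.87, 2.87]. Speed limits (rad/s): [2.22, 2.22, 2.79, 3.14, 3.14, 3.14].

### API

Orientations are given as a unit quaternion [x, y, z, w].
In Python, from cell import r, optics gives the robot as it stands. The module is installed in compiled form; this text tells all that it offers. Calls block until the motion is done:
- r.move_to(position, orientation): joint-space move of the TCP to a pose.
- r.move_linear(position, rot=None, vel=0.15): straight line of the TCP; rot=None keeps the orientation; vel is the mean speed in m/s.
- r.set_joints(angles): joint-space move.
- r.set_gripper(opening, squeeze=None): opening from 0.0 (shut) to 1.0 (fully open); squeeze is the grip in N (None keeps the last); returns when the fingers have stopped.
- r.sleep(seconds).
- r.inverse_kinematics(position, orientation): joint angles nearest the present ones, or None.
- optics.get_image(name): name is "scene" or "top" or "wrist"; returns a dict with "pixels" (420x560x3 uint8, red, green, blue), "depth" (420x560 float32, m along the optical axis (not along the pixel's ray), 0 where there is no reading), "fx", "fy", "cx", "cy" (pixels), "camera_from_world" (4x4, takes a point from world to camera coordinates); the wrist camera has in their place "mount" (4x4, takes a point from camera to tool coordinates, whose origin is the TCP and whose axes are the flange's). Camera axes: x right, y down, z forward; pixel columns grow to the right and rows downward; lengths in m; the calibration is good to about 2 mm. A picture is of the moment at which its call begins: read the wrist's pose just before it.
A pose or a line that the arm cannot do raises r.PlanningError and nothing moves.
- r.hand_in(): hands the job in, once; it reports no verdict.
Readings, each from a call of its own:
- r.current_t(): time.
- r.current_q(): joint angles.
- r.current_qvel(): joint speeds.
- r.current_effort(): joint torques, N m.
- r.current_tool_pos(): TCP position.
- r.current_ee_rot(): TCP orientation.
- r.current_contact_force(): force on the tool from outside, world axes, zero at the start.
- r.current_torque(): the same for the moment, N m.
- r.current_opening(): opening from 0.0 (shut) to 1.0 (fully open).
Only numpy, scipy, OpenCV 4.12 (cv2) and the standard library are available. Lean on these libraries where they do the work, as an engineer would, in place of code of your own. Each camera call takes 0.05 s, during which the arm holds its last target.

### The job

Move the four aluminium tubes from the full V-groove rack to the empty one in reverse order, ready for the marking laser: the tube nearest the steel pin on the full rack goes into the groove farthest from the pin on the empty rack, the next one beside it, and so on. Lay each tube across both cheeks, centred and cradled in its V-notches, and leave the coupling and the adapter in front of the racks and the tape roll at their left where they are.

Things in the scene. Friction and masses are not known exactly. Their poses are not given: they have to be found in the camera images.
- rack_full: Fixed grey rack, full at the start. 76 x 200 mm; origin under its centre. 8 mm cheeks along y at x = -30 and +30 mm, tops 39 mm up; between them floor 6 mm up. V-notches 10 mm deep, 20 wide, at y = +72, +24, -24, -72 mm; a seated tube lies along rack x, centred at x = 0, its axis 45 mm up. Steel pin, 9 mm thick, top 63 mm up, at x = -30, y = +92 mm: the y = +72 groove is nearest the pin.
- rack_empty: Fixed grey rack, empty at the start; it stands in line with the full one, to its left or right, and is its twin in every size and point: origin under its centre, grooves at y = +72, +24, -24, -72 mm, pin at the +y end, seated tube along its x, centred at x = 0, axis 45 mm up.
- tube_short: Aluminium tube, plain, 22 mm diameter, 84 mm long (the shortest). Origin: on the axis, mid-length; its x runs along the axis. Lies at the start in one groove of the full rack. About 0.1 kg.
- tube_long: Aluminium tube, plain, 22 mm diameter, 118 mm long (the longest). Origin: on the axis, mid-length; its x runs along the axis. Lies at the start in one groove of the full rack. About 0.1 kg.
- tube_one_collar: Aluminium tube, 22 mm diameter, 106 mm long, with one 29 mm collar, 6 mm wide, 1 mm from its +x end. Origin: on the axis, mid-length; its x runs along the axis. Lies at the start in one groove of the full rack. About 0.1 kg.
- tube_two_collars: Aluminium tube, 22 mm diameter, 106 mm long, with a 29 mm collar, 6 mm wide, 1 mm from each end. Origin: on the axis, mid-length; its x runs along the axis. Lies at the start in one groove of the full rack. About 0.1 kg.
- coupling: Bystander: loose light-metal coupling standing upright, 33 mm diameter, 46 mm high, in front of the racks; origin under its centre.
- adapter: Bystander: loose black adapter box, 44 x 91 x 26 mm (long along its y), in front of the racks; origin under its centre.
- tape: Bystander: loose roll of brown tape lying flat, 80 mm diameter, 20 mm high, left of the racks; origin under its centre.

How it is judged:
By the outcome, as a careful person would: the job done as asked, in the order asked, and still so for the second after the job is handed in, with the robot touching nothing.
It also fails if it takes over 80 s, if anything falls off the work surface, if the arm or the gripper's body presses on something with over 40 N, if the wrist force passes 120 N, or if a joint passes its speed limit or range.

## Working session

There is one attempt and no reset: what is moved stays moved. The work goes in short steps, each a Python script; the robot and the scene stay as the last script left them, time stands still between calls to the robot, and variables do not carry over. Pictures are saved under pics/ and viewed, and the job is handed in when it is done.

```bash
mkdir -p pics; ls
python3 - <<'E'
from cell import r, optics
import cv2,numpy as np
for n in ("scene","top"):
    im=optics.get_image(n); cv2.imwrite(f"pics/{n}0.png",im["pixels"][:,:,::-1]); np.savez(f"{n}0.npz",**im)
    print(n,im["fx"],im["cx"],im["cy"],np.round(im["camera_from_world"],3).tolist(), (im["depth"]>0).mean())
print(r.current_t(),r.finger_overhang,r.current_ee_rot(),r.current_tool_pos())
E
```

```text
pics
scene 379.5476490827475 279.8871790529558 203.4943869048855 [[0.802, -0.597, 0.006, -0.354], [-0.375, -0.511, -0.774, 0.337], [0.465, 0.618, -0.634, 0.574], [0.0, 0.0, 0.0, 1.0]] 0.9961139455782313
top 401.0866101483422 280.5766833100571 215.7443966203599 [[-0.017, -1.0, 0.005, 0.179], [-0.996, 0.017, -0.091, 0.53], [0.091, -0.006, -0.996, 0.877], [0.0, 0.0, 0.0, 1.0]] 0.9958801020408163
0.1 0.022 [ 1.46871237e-01  9.89155484e-01 -5.03074722e-04 -1.23116614e-04] [0.15966367 0.52602479 0.25281576]
```

View pics/top0.png

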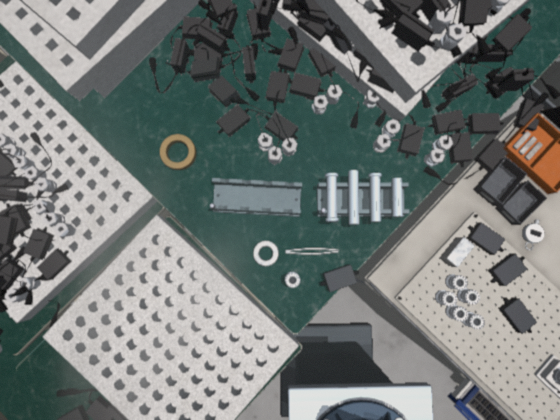

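View pics/scene0.png

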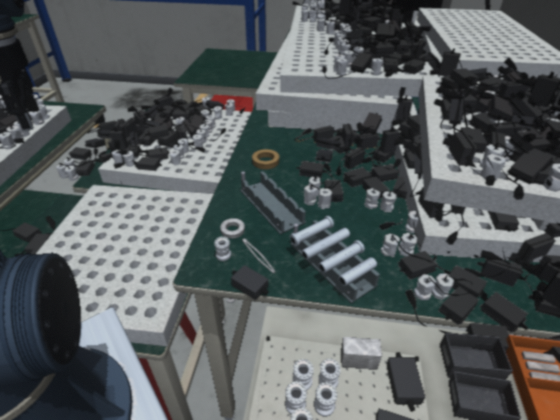

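Run:
```python
import cv2
a=cv2.imread("pics/top0.png")[165:295,200:420]; cv2.imwrite("pics/topz.png",cv2.resize(a,None,fx=3.6,fy=3.6,interpolation=cv2.INTER_CUBIC))
a=cv2.imread("pics/scene0.png")[160:305,210:400]; cv2.imwrite("pics/scz.png",cv2.resize(a,None,fx=4,fy=4,interpolation=cv2.INTER_CUBIC))
```

```text
(no output)
```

View pics/topz.png

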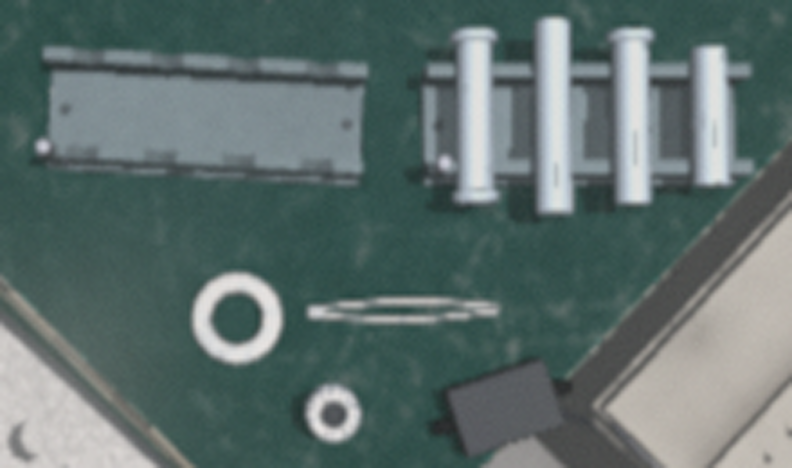

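View pics/scz.png

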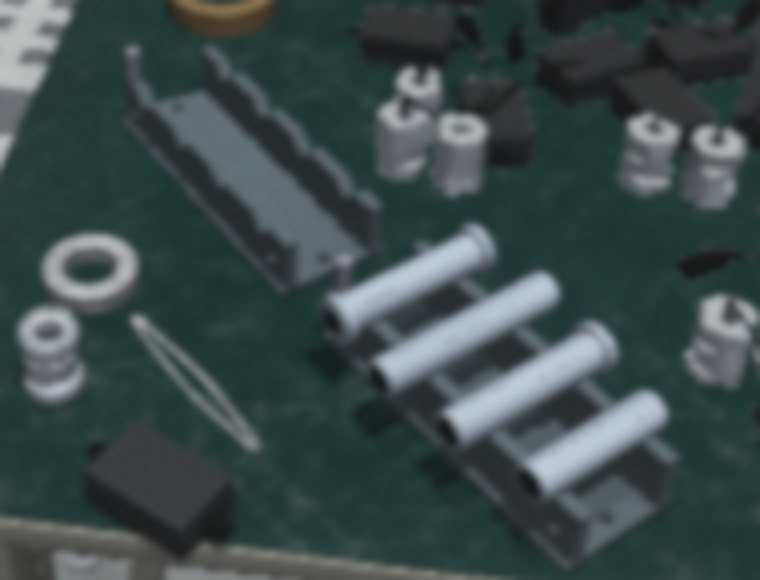

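```bash
cat > h.py <<'E'
import numpy as np, cv2
from scipy.spatial.transform import Rotation as R
def ray(im,T_wc,u,v):
    u=np.asarray(u,float);v=np.asarray(v,float)
    d=np.stack([(u-im["cx"])/im["fx"],(v-im["cy"])/im["fy"],np.ones_like(u)],-1)
    return T_wc[:3,3], d@T_wc[:3,:3].T
def onplane(im,T,u,v,z):
    o,d=ray(im,T,u,v); s=(z-o[2])/d[...,2]; return o+d*s[...,None]
def cloud(im,T):
    h,w=im["depth"].shape; u,v=np.meshgrid(np.arange(w),np.arange(h)); o,d=ray(im,T,u,v)
    return o+d*im["depth"][...,None].astype(float)
E
python3 - <<'E'
from h import *
from cell import r,optics
im=dict(np.load("top0.npz")); T=np.linalg.inv(im["camera_from_world"])
for n,u,v,z in [("E c",256,196,.02),("F c",363,199,.02),("pinE",211.5,206,.063),("pinF",323.5,210,.063),("coup",292,280,.046),("adapter",340,278,.026),("tape",178,151,.02)]:
    print(n,np.round(onplane(im,T,u,v,z),4))
P=cloud(im,T)
print(np.round(P[200,255:260],4).tolist(), np.round(P[240,300],4))
for c in (332,353,376,398): print(np.round(P[197,c],4))
w=optics.get_image("wrist"); print({k:(np.round(x,3).tolist() if k=="mount" else x) for k,x in w.items() if k not in("pixels","depth")})
# candidate view poses
q0=r.current_q()
for y in (0.0,0.22):
  for yaw in (0,np.pi):
    q=(R.from_rotvec([np.pi,0,0])*R.from_euler('z',yaw)).as_quat(); print(y,yaw,r.inverse_kinematics([0.5,y,0.25],q))
E
```

```text
E c [0.5795 0.2244 0.02  ]
F c [ 0.5686 -0.0179  0.02  ]
pinE [0.5533 0.318  0.063 ]
pinF [0.5406 0.0773 0.063 ]
coup [0.3915 0.1475 0.046 ]
adapter [0.3927 0.0406 0.026 ]
tape [0.6863 0.4015 0.02  ]
[[0.573, 0.2279, 0.0005], [0.5725, 0.2254, 0.0042], [0.5723, 0.2231, 0.0054], [0.5716, 0.2205, 0.01], [0.572, 0.2184, 0.0067]] [ 0.4789  0.1258 -0.0015]
[0.5695 0.0571 0.0551]
[0.5685 0.0117 0.0573]
[ 0.5679 -0.0389  0.055 ]
[ 0.5673 -0.0872  0.0541]
{'fx': 292.98740928587176, 'fy': 292.98740928587176, 'cx': 282.0740296298833, 'cy': 205.95757758796137, 'mount': [[-0.001, -0.956, -0.293, 0.075], [1.0, -0.001, -0.0, 0.001], [0.0, -0.293, 0.956, -0.12], [0.0, 0.0, 0.0, 1.0]]}
0.0 0 [-9.31345840e-02  2.63689628e-01  1.78167362e+00 -4.44089210e-16
  1.09622941e+00  1.47766174e+00]
0.0 3.141592653589793 [-9.31345840e-02  2.63689628e-01  1.78167362e+00 -4.44089210e-16
  1.09622941e+00 -1.66393091e+00]
0.22 0 [ 3.29279436e-01  3.47430044e-01  1.66517456e+00 -4.44089210e-16
  1.12898805e+00  1.90007576e+00]
0.22 3.141592653589793 [ 3.29279436e-01  3.47430044e-01  1.66517456e+00 -4.44089210e-16
  1.12898805e+00 -1.24151689e+00]
```

```bash
cat >> h.py <<'E'
def tq(yaw): # yaw = direction of rack; tool y along rack y
    return (R.from_euler('z',yaw)*R.from_rotvec([np.pi,0,0])*R.from_euler('z',np.pi)).as_quat()
def wshot(r,optics,name):
    p=np.array(r.current_tool_pos());q=r.current_ee_rot(); im=optics.get_image("wrist")
    T=np.eye(4);T[:3,:3]=R.from_quat(q).as_matrix();T[:3,3]=p
    T=T@im["mount"]; np.savez(name+".npz",T=T,**im); cv2.imwrite("pics/"+name+".png",im["pixels"][:,:,::-1]); return im,T
E
python3 - <<'E'
from h import *
from cell import r,optics
r.move_to([0.54,0.225,0.22],tq(0)); r.sleep(.2); wshot(r,optics,"w_E")
r.move_to([0.53,-0.015,0.22],tq(0)); r.sleep(.2);wshot(r,optics,"w_F")
print(r.current_t())
E
```

```text
3.375
```

View pics/w_E.png

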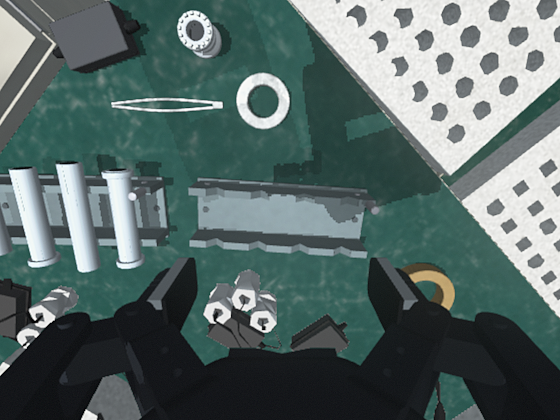

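View pics/w_F.png

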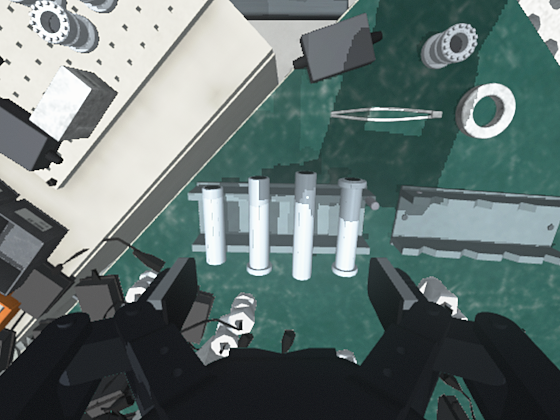

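Run:
```python
from h import *
out=[]
for n,(a,b,c,d) in {"w_E":(165,265,180,390),"w_F":(165,285,180,390)}.items():
    im=dict(np.load(n+".npz")); P=cloud(im,im["T"])
    cv2.imwrite(f"pics/{n}z.png",cv2.resize(im["pixels"][a:b,c:d,::-1],None,fx=3.8,fy=3.8,interpolation=cv2.INTER_CUBIC))
    Z=np.clip(P[...,2]/.07,0,1); cv2.imwrite(f"pics/{n}d.png",cv2.resize((Z[a:b,c:d]*255).astype(np.uint8),None,fx=3.8,fy=3.8,interpolation=cv2.INTER_NEAREST))
```

```text
(no output)
```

View pics/w_Ez.png

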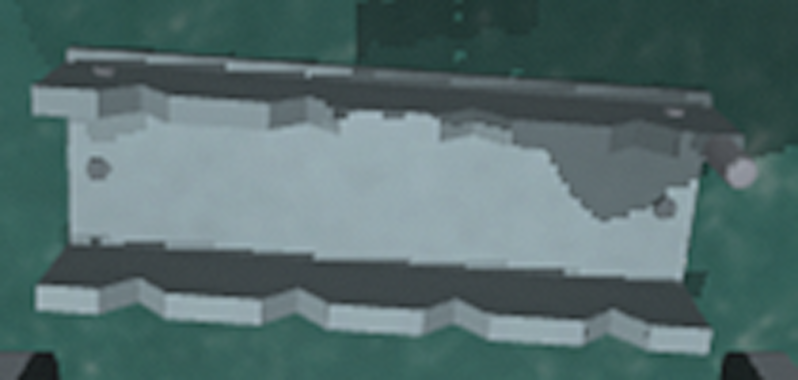

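View pics/w_Ed.png

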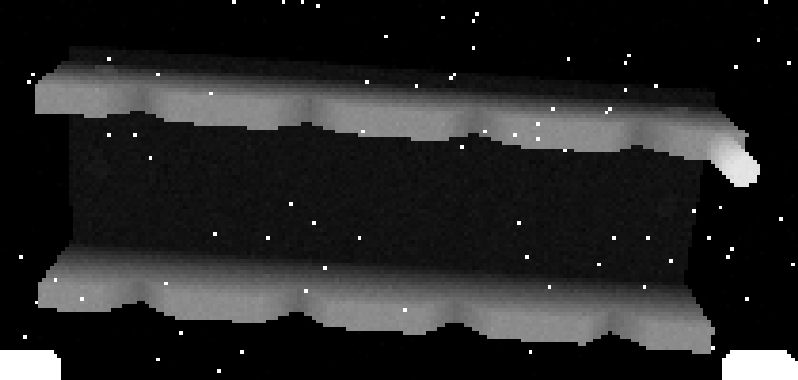

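View pics/w_Fz.png

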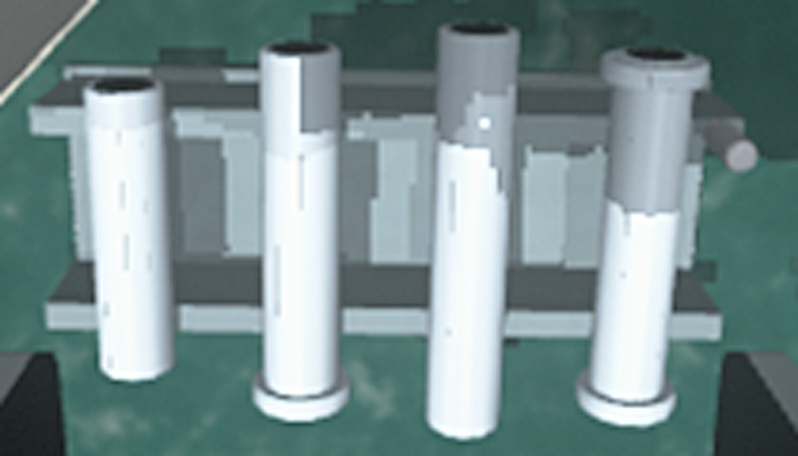

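View pics/w_Fd.png

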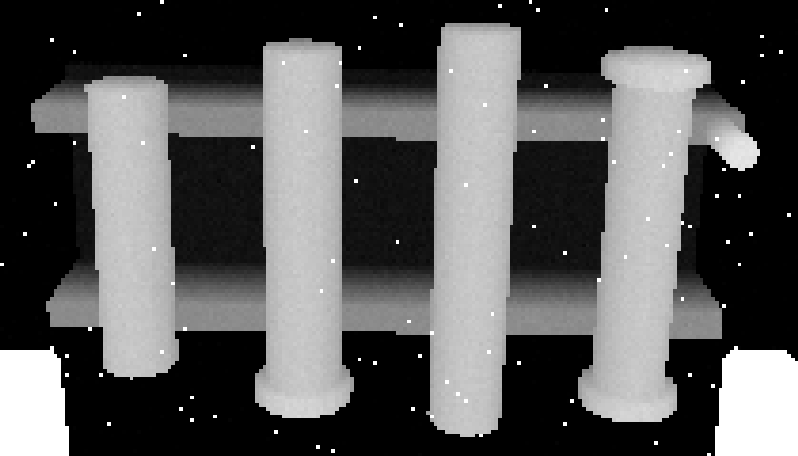

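Run:
```python
from h import *
import json
res={}
for n,c0 in {"w_E":(.58,.2244),"w_F":(.568,-.018)}.items():
    im=dict(np.load(n+".npz")); P=cloud(im,im["T"]); P[im["depth"]==0]=np.nan
    ok=(abs(P[...,0]-c0[0])<.07)&(abs(P[...,1]-c0[1])<.112)
    Z=P[...,2]
    print(n,"table z",np.nanmedian(Z[ok&(abs(Z)<.004)]),"cheek z",np.nanmedian(Z[ok&(abs(Z-.039)<.003)]))
    m=(ok&(abs(Z-.039)<.0025)).astype(np.uint8)
    k,l,s,_=cv2.connectedComponentsWithStats(m); m=(s[l,4]>=60)&(l>0)
    pts=P[m][:,:2]; rc=cv2.minAreaRect((pts*1000).astype(np.float32)); print(" rect mm",rc,len(pts))
    # refined: two cheeks, line fit each at x edges
    w,h=rc[1]; a=rc[2]; yaw=np.deg2rad(a if w<h else a-90); yaw=(yaw+np.pi/2)%np.pi-np.pi/2
    c=np.array(rc[0])/1000
    for it in range(2):
        Rt=np.array([[np.cos(yaw),np.sin(yaw)],[-np.sin(yaw),np.cos(yaw)]])
        L=(pts-c)@Rt.T
        xs=[]
        sl=[]
        for s_ in(-1,1):
            g=(L[:,0]*s_>.02); f=np.polyfit(L[g,1],L[g,0],1); sl.append(f[0])
            xs.append(np.percentile(L[g,0],[2,98]))
        yy=np.percentile(L[:,1],[.5,99.5])
        yaw+=-np.mean(sl); print(" yaw",np.rad2deg(yaw),"x",np.round(xs,4).tolist(),"y",np.round(yy,4), sl)
        dx=np.mean(xs);dy=np.mean(yy); c=c+np.array([dx,dy])@Rt
    print(" centre",c); 
    pin=ok&(Z>.0595)&(Z<.066)&(abs(P[...,1]-c[1])>.08); kk=P[pin]; print(" pin",np.nanmedian(kk,0),len(kk)); 
    Rt=np.array([[np.cos(yaw),np.sin(yaw)],[-np.sin(yaw),np.cos(yaw)]]);print("  pin in rack",Rt@(np.nanmedian(kk,0)[:2]-c))
    res[n]=dict(c=c.tolist(),yaw=yaw)
    if n=="w_E":
        # notches: lower-Z points in far/near cheek 
        L=(P[...,:2]-c)@Rt.T
        for s_ in(-1,1):
            g=ok&(abs(L[...,0]-s_*.03)<.003)&(Z>.027)&(Z<.0365)
            for y0 in(.072,.024,-.024,-.072):
                q=g&(abs(L[...,1]-y0)<.014); print("  notch",s_,y0,np.round(np.median(L[q][:,1]),4),q.sum())
    else:
        L=(P[...,:2]-c)@Rt.T; tubes=[]
        m=(ok&(Z>.045)&(Z<.0625)).astype(np.uint8); m=cv2.morphologyEx(m,cv2.MORPH_OPEN,np.ones((3,3)))
        for y0 in(.072,.024,-.024,-.072):
            g=(m>0)&(abs(L[...,1]-y0)<.018)
            q=L[g]; top=q[np.abs(Z[g]-.055)<.004]; f=np.polyfit(top[:,0],top[:,1],1)
            mid=q[abs(q[:,1]-np.median(q[:,1]))<.006]
            e=[mid[:,0].min(),mid[:,0].max()]
            print("  tube",y0,"ymid",np.round([q[:,1].min(),q[:,1].max(),np.mean(top[:,1])],4),"ends",np.round(e,4),"len",e[1]-e[0],"mid",np.mean(e),"slope",f[0],"ztop",np.percentile(Z[g],90))
json.dump(res,open("racks.json","w"))
```

```text
w_E table z -0.0009931334948186654 cheek z 0.03819461950897657
 rect mm ((577.8141479492188, 225.03561401367188), (199.8658447265625, 69.04121398925781), 85.77381896972656) 1757
 yaw -4.1179852969466415 x [[-0.0342, -0.0262], [0.0254, 0.0338]] y [-0.0994  0.0984] [np.float64(-0.0019207230895099867), np.float64(-0.0018560204768147965)]
 yaw -4.117782922028482 x [[-0.0339, -0.0259], [0.0257, 0.034]] y [-0.0989  0.0989] [np.float64(-3.6024170309982926e-05), np.float64(2.8959953019290452e-05)]
 centre [0.57745476 0.22454264]
 pin [0.55364224 0.31876569 0.06219602] 63
  pin in rack [-0.03051692  0.09226992]
  notch -1 0.072 0.0742 82
  notch -1 0.024 0.0252 77
  notch -1 -0.024 -0.0243 76
  notch -1 -0.072 -0.0731 80
  notch 1 0.072 0.0741 67
  notch 1 0.024 0.0251 73
  notch 1 -0.024 -0.0237 74
  notch 1 -0.072 -0.0734 72
w_F table z -0.0010213922464792913 cheek z 0.03833469519000443
 rect mm ((568.4126586914062, -13.701065063476562), (199.5265350341797, 68.99077606201172), 89.07203674316406) 1376
 yaw -0.9450215546402813 x [[-0.0341, -0.0262], [0.0257, 0.0339]] y [-0.0993  0.0988] [np.f
[... 323 characters left out ...]
545  0.0922562 ]
  tube 0.072 ymid [0.0585 0.0899 0.0718] ends [-0.0532  0.0524] len 0.10551200207456438 mid -0.00040318786228065936 slope -0.003534675064481313 ztop 0.05581520698206497
  tube 0.024 ymid [0.0136 0.0351 0.0242] ends [-0.0591  0.0592] len 0.11831618774344088 mid 4.829660583787962e-05 slope -0.001217846421264311 ztop 0.05484284703901221
  tube -0.024 ymid [-0.0373 -0.0102 -0.0233] ends [-0.0531  0.0522] len 0.10532916155888626 mid -0.00045946092504658975 slope 0.00037331756757782644 ztop 0.05510985367228997
  tube -0.072 ymid [-0.0813 -0.0606 -0.071 ] ends [-0.0423  0.0416] len 0.08382920022330384 mid -0.00034599999533322864 slope 0.0023779877166512585 ztop 0.054885684725405906
```

```bash
cat >> h.py <<'E'
import json
def wp(rk,x,y):
    a=rk["yaw"];return np.array([rk["c"][0]+np.cos(a)*x-np.sin(a)*y, rk["c"][1]+np.sin(a)*x+np.cos(a)*y])
ZG=.048; ZH=.14; OP=.38
def st(r,s): print(s,"t%.2f"%r.current_t(),"p",np.round(r.current_tool_pos(),4),"F",np.round(r.current_contact_force(),1),"op %.3f"%r.current_opening())
def pick(r,y,x=-.0003):
    k=json.load(open("racks.json"))["w_F"]; q=tq(k["yaw"]); p=wp(k,x,y)
    r.move_to([*p,ZH],q); r.set_gripper(OP,30); st(r,"above")
    r.move_linear([*p,.075],vel=.12); st(r,"mid"); r.move_linear([*p,ZG],vel=.06); st(r,"down")
    r.set_gripper(0.0,30); st(r,"grip"); r.move_linear([*p,ZG+.02],vel=.06); st(r,"lift"); r.move_linear([*p,ZH],vel=.15); st(r,"up")
def place(r,y,dz=.0005):
    k=json.load(open("racks.json"))["w_E"]; q=tq(k["yaw"]); p=wp(k,0,y)
    r.move_linear([*p,ZH],rot=q,vel=.25); st(r,"over")
    r.move_linear([*p,.07],vel=.12); r.move_linear([*p,ZG+dz],vel=.04); st(r,"low")
def release(r):
    r.set_gripper(OP); st(r,"open"); p=np.array(r.current_tool_pos()); p[2]+=.03; r.move_linear(p,vel=.08); st(r,"clear"); p[2]=ZH; r.move_linear(p,vel=.2)
E
python3 - <<'E'
from h import *
from cell import r,optics
pick(r,.072); wshot(r,optics,"g1")
E
```

```text
above t4.47 p [0.5692 0.0579 0.1402] F [ 0.2 -0.1  0.6] op 0.379
mid t5.16 p [0.5695 0.0581 0.0755] F [0.3 0.8 0.6] op 0.381
down t5.76 p [0.5691 0.058  0.0479] F [ 0.2 -0.1  0.4] op 0.382
grip t6.00 p [0.5693 0.0573 0.0485] F [-1.1 -6.1  2.8] op 0.245
lift t6.48 p [0.5693 0.0581 0.0684] F [-0.1  0.1 -1.2] op 0.245
up t7.12 p [0.5686 0.058  0.1392] F [-0.2 -0.6 -1.8] op 0.248
```

View pics/g1.png

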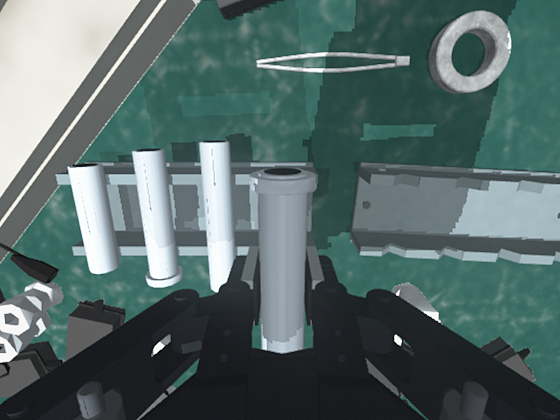

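Run:
```python
from h import *
from cell import r,optics
place(r,-.072)
```

```text
over t7.69 p [0.5717 0.1531 0.1389] F [-0.9 -1.1 -1.6] op 0.245
low t9.11 p [0.5721 0.1522 0.0486] F [-3.1 -5.1  6.5] op 0.248
```

The picture shows the two-collar tube held straight between the pads (near end at about 287,172), with the other three tubes undisturbed. Contact while lowering was light, so I'll release it and check.

```bash
cat > chk.py <<'E'
from h import *
def chk(n,ys=(.072,.024,-.024,-.072),rack="w_E"):
    k=json.load(open("racks.json"))[rack]; im=dict(np.load(n+".npz")); P=cloud(im,im["T"]); P[im["depth"]==0]=np.nan
    a=k["yaw"]; Rt=np.array([[np.cos(a),np.sin(a)],[-np.sin(a),np.cos(a)]]); L=(P[...,:2]-k["c"])@Rt.T; Z=P[...,2]
    m=((Z>.045)&(Z<.0625)&(abs(L[...,0])<.075)).astype(np.uint8); m=cv2.morphologyEx(m,cv2.MORPH_OPEN,np.ones((3,3)))
    for y0 in ys:
        g=(m>0)&(abs(L[...,1]-y0)<.018)&~((L[...,1]>.084)&(L[...,0]<-.02)); q=L[g]
        if len(q)<200: print(y0,"none",len(q)); continue
        mid=q[abs(q[:,1]-np.median(q[:,1]))<.006]; e=[mid[:,0].min(),mid[:,0].max()]; f=np.polyfit(mid[:,0],mid[:,1],1)
        zz=Z[g]; zn=np.percentile(zz[q[:,0]<-.015],85) ; zf=np.percentile(zz[(q[:,0]>.015)&(q[:,0]<.04)],85)
        print("tube",y0,"y %.4f"%np.median(q[:,1]),"ends",np.round(e,4),"len %.4f mid %.4f slope %.3f"%(e[1]-e[0],np.mean(e),f[0]),"z near/far %.4f %.4f"%(zn,zf))
E
python3 - <<'E'
from h import *
from chk import chk
from cell import r,optics
release(r)
wshot(r,optics,"a1"); chk("a1")
pick(r,.024); place(r,-.024);
E
```

```text
open t9.38 p [0.5723 0.1528 0.0483] F [ 0.5 -0.8  0. ] op 0.377
clear t9.91 p [0.5725 0.1528 0.0788] F [0.2 0.3 0.3] op 0.378
0.072 none 0
0.024 none 0
-0.024 none 0
tube -0.072 y -0.0716 ends [-0.0529  0.0526] len 0.1055 mid -0.0002 slope -0.001 z near/far 0.0554 0.0546
above t11.26 p [0.5683 0.0111 0.1397] F [ 0.1 -0.2 -0.2] op 0.384
mid t11.95 p [0.5687 0.0101 0.0755] F [ 0.1 -0.9  0. ] op 0.379
down t12.55 p [0.5683 0.01   0.0478] F [0.4 0.3 1.2] op 0.379
grip t12.79 p [0.5686 0.0094 0.0486] F [-0.8 -6.4  3.1] op 0.246
lift t13.28 p [0.5685 0.0101 0.0684] F [ 0.3  0.2 -0.9] op 0.247
up t13.91 p [0.5679 0.0101 0.1392] F [-0.6  0.8 -2.6] op 0.241
over t14.82 p [0.5755 0.1996 0.1395] F [ 0.  -1.  -1.9] op 0.242
low t16.24 p [0.5756 0.2001 0.0486] F [-3.3 -4.7  6.9] op 0.244
```

View pics/a1.png

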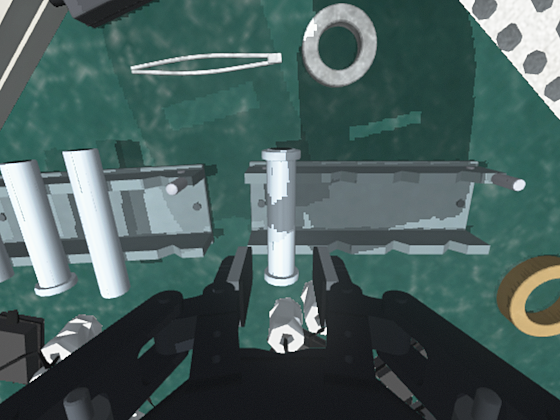

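The two-collar tube (column 280, rows 152–283) is seated in the rightmost groove of the empty rack, 0.2 mm off centre. I'll carry on the same way.

Run:
```python
from h import *
from chk import chk
from cell import r,optics
release(r)
wshot(r,optics,"a2"); chk("a2")
pick(r,-.024); place(r,.024); release(r)
wshot(r,optics,"a3"); chk("a3")
```

```text
open t16.52 p [0.5757 0.2007 0.0483] F [ 0.2  0.5 -0.6] op 0.379
clear t17.04 p [0.5758 0.2008 0.0787] F [1.2 0.3 0.2] op 0.379
0.072 none 0
0.024 none 0
tube -0.024 y -0.0236 ends [-0.0588  0.0594] len 0.1182 mid 0.0003 slope -0.002 z near/far 0.0547 0.0547
tube -0.072 y -0.0704 ends [-0.0529  0.0464] len 0.0993 mid -0.0032 slope -0.012 z near/far 0.0555 0.0547
above t18.72 p [ 0.5677 -0.0368  0.1399] F [-0.3 -0.6 -0.1] op 0.380
mid t19.41 p [ 0.5679 -0.0379  0.0755] F [0.4 0.3 0.7] op 0.384
down t20.01 p [ 0.5675 -0.0379  0.0479] F [0.6 0.3 0.2] op 0.375
grip t20.25 p [ 0.5679 -0.0386  0.0486] F [-0.5 -5.1  1.8] op 0.247
lift t20.73 p [ 0.5677 -0.0378  0.0684] F [ 0.1  0.6 -2.2] op 0.244
up t21.37 p [ 0.5671 -0.0379  0.1392] F [ 0.3 -0.8 -2.1] op 0.246
over t22.67 p [0.5791 0.2475 0.1398] F [-0.6 -0.5 -1.9] op 0.246
low t24.08 p [0.579  0.2479 0.0486] F [-3.  -4.7  6. ] op 0.248
open t24.36 p [0.5792 0.2486 0.0483] F [ 0.8 -0.3  0.5] op 0.380
clear t24.88 p [0.5793 0.2486 0.0788] F [ 0.2 -0.2 -0. ] op 0.381
0.072 none 0
tube 0.024 y 0.0244 ends [-0.0531  0.0521] len 0.1052 mid -0.0005 slope -0.002 z near/far 0.0547 0.0546
tube -0.024 y -0.0222 ends [-0.0588  0.0467] len 0.1056 mid -0.0060 slope -0.012 z near/far 0.0547 0.0547
tube -0.072 y -0.0680 ends [-0.0529  0.0522] len 0.1051 mid -0.0003 slope 0.001 z near/far 0.0554 0.0546
```

View pics/a3.png

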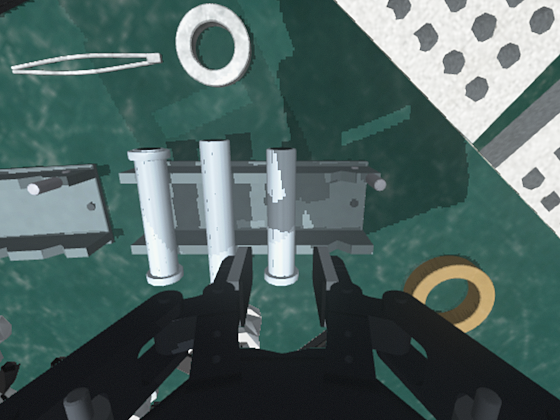

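Three tubes are seated, at columns 155, 215 and 282. The short "length" readings come from the finger hiding part of a tube. Next is the short tube, then a full view.

Run:
```python
from h import *
from chk import chk
from cell import r,optics
pick(r,-.072); place(r,.072); release(r)
r.move_to([0.54,0.225,0.22],tq(0)); r.sleep(.3)
wshot(r,optics,"fin"); chk("fin")
r.move_to([0.3,0.4,0.28],tq(0)); r.sleep(.2)
for n in ("top","scene"):
    im=optics.get_image(n); cv2.imwrite(f"pics/{n}1.png",im["pixels"][:,:,::-1])
print(r.current_t())
```

```text
above t26.88 p [ 0.567  -0.0851  0.14  ] F [-0.3  0.1 -0.2] op 0.380
mid t27.57 p [ 0.5671 -0.086   0.0755] F [1.7 0.1 0.4] op 0.376
down t28.17 p [ 0.5667 -0.0859  0.0478] F [-0.1  0.4  0.3] op 0.383
grip t28.41 p [ 0.5672 -0.0866  0.0487] F [-0.5 -4.   1.8] op 0.246
lift t28.89 p [ 0.5669 -0.0858  0.0684] F [ 1.   0.2 -0.7] op 0.244
up t29.52 p [ 0.5663 -0.0858  0.1392] F [-1.1  0.  -1.8] op 0.242
over t31.21 p [0.5827 0.2954 0.14  ] F [-0.2 -0.1 -0.7] op 0.245
low t32.62 p [0.5824 0.2959 0.0486] F [-3.6 -4.7  5.9] op 0.247
open t32.90 p [0.5826 0.2964 0.0482] F [-0.5  0.3  0.6] op 0.379
clear t33.42 p [0.5827 0.2965 0.0787] F [0.  0.5 0.5] op 0.385
tube 0.072 y 0.0708 ends [-0.0424  0.0414] len 0.0838 mid -0.0005 slope 0.014 z near/far 0.0546 0.0547
tube 0.024 y 0.0236 ends [-0.0534  0.0527] len 0.1060 mid -0.0003 slope -0.001 z near/far 0.0546 0.0545
tube -0.024 y -0.0221 ends [-0.0592  0.0591] len 0.1183 mid -0.0001 slope 0.005 z near/far 0.0545 0.0546
tube -0.072 y -0.0698 ends [-0.0532  0.0523] len 0.1056 mid -0.0005 slope 0.002 z near/far 0.0553 0.0547
36.225
```

View pics/fin.png

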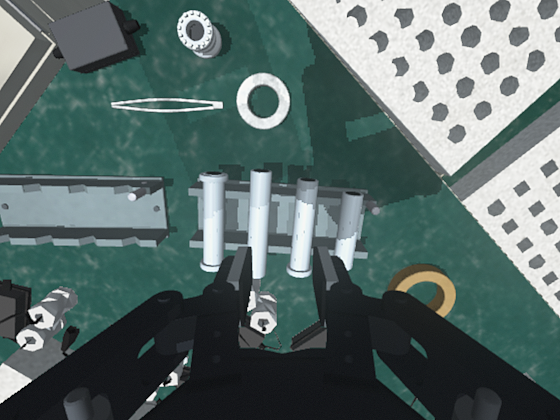

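View pics/top1.png

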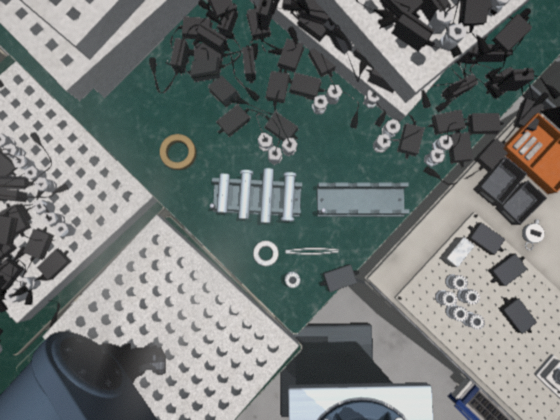

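View pics/scene1.png

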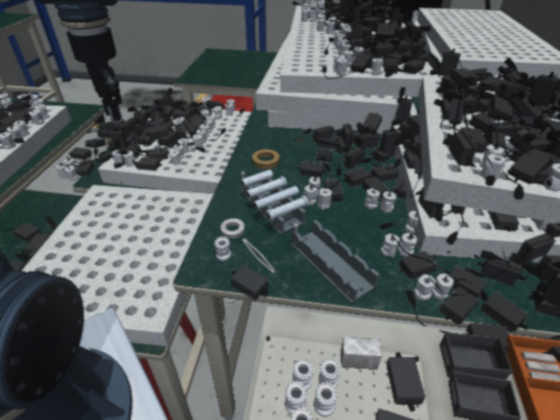

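All four tubes lie parallel on the left rack (top view, columns 223, 245, 267 and 289) and the right rack is empty. The coupling (292,280), adapter (340,278) and tape (178,151) haven't moved.

Run:
```python
from cell import r
r.hand_in(); print(r.current_t())
```

```text
the job is handed in; nothing more can be done
the job is handed in; nothing more can be done
```

I moved all four tubes to the empty rack in reverse order and handed the job in at about 36 s. From the groove farthest from the pin to the one nearest it, they are two collars, long, one collar, short.

- **Seating:** in the last wrist-camera check each tube was within 0.5 mm of centre along its length. Tube tops read about 55 mm at both cheeks, with the camera reading about 1 mm low, so they sit at the expected height.
- **Forces:** the wrist force readings I took at each step stayed under 10 N.
- **Bystanders:** the coupling, adapter and tape show at the same pixels in the top view before and after.
- **Readings that disagreed:** some depth checks showed tubes up to 12 mm short, up to 6 mm off centre, about 4 mm off their groove, or slightly skewed. The short lengths came from the gripper finger hiding part of a tube; the sideways and skew readings I put down to the slanted view. The final view gave the correct length and centring for all four tubes, but still showed up to 2 mm of sideways offset and a slight skew (0.014) on the short tube.

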